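# Hold a culture dish up to the viewer

### The job

Take the closed culture dish off the blue pad, keep it level, and hold it still for three seconds over the upward-looking viewer, centred above the lens and with the middle of its height level with the red pointer. Then set it down flat, without dropping it, wholly on the green pad, and let go. Leave the pointer and the other things on the table as they are.

Things in the scene. Friction and masses are not known exactly. Their poses are not given: they have to be found in the camera images.
- dish_center (a point): centre (half-way up) of the closed culture dish: a translucent white disc, 60 mm across and 15 mm high, lid fixed, about 30 g; it starts lying on the blue pad; z points up through its lid. Grasp across the rim
- blue_pad_top (a point): centre of the top face of the round blue pad, 100 mm across, 6 mm thick, fixed to the table
- green_pad_top (a point): centre of the top face of the round green pad, 100 mm across, 6 mm thick, fixed to the table; the two pads may have changed places
- lens (a point): centre of the round amber glass lens (46 mm), facing up on top of the viewer: a fixed grey drum 100 mm across and 53 mm high. Its x axis points to a round steel post, 11 mm thick and 186 mm high, that stands 98 mm from the lens axis, on the far side from the robot
- view_point (a point): the viewing point: on the vertical axis through the lens, at the height of the red pointer. Here the dish's centre is to be held. The pointer itself is a red arrow 8 mm thick on a white clamp (22 x 24 x 20 mm) on the post; its tip is 60 mm from the lens axis and points at it, along the viewer's -x; its height differs from start to start (110 to 160 mm above the table). The clamp slides on the post when pushed with more than about 5 N: do not move it
- timer: white lab timer, 66 x 62 x 18 mm, bystander; origin at the centre of its underside
- label_roll: roll of white label tape, 60 mm across, 19 mm high, lying flat, bystander; origin at the centre of its underside
- filter_pack: flat white paper pack, 90 x 55 x 10 mm, bystander; origin at the centre of its underside
- small_dish: small closed dish, 36 mm across, 12 mm high, bystander; origin at the centre of its underside
- media_bottle: clear media bottle, 89 mm across, 211 mm high, bystander; origin at the centre of its underside
- dish: the same dish; origin at the centre of its underside
Mind the look-alikes: they are no part of the job. What is shaped like the dish but yellow is not meant.

How it is judged:
By the outcome, as a careful person would: the job done as asked, in the order asked, and still so for the second after the job is handed in, with the robot touching nothing.
It also fails if it takes over 72 s, if anything falls off the work surface, if the arm or the gripper's body presses on something with over 40 N, if the wrist force passes 120 N, or if a joint passes its speed limit or range.

### The arm

A 6-joint arm with a two-finger parallel gripper is mounted at the origin on a cart in front of the work surface, level with it; the furniture and walls round the work are solid. World frame = base frame: x ahead of the robot, y to its left, z up, the work surface at z = 0. Lengths are in m, angles in degrees, forces in N, time in s.
With the tool pointing down it reaches from about 0.15 to 0.775 m from the base axis. Payload 6.1 kg.
Tool frame: the origin (TCP) lies midway between the tips of the shut fingers; the grasp point (between the pads) lies 19 mm behind it; z points along the fingers, y is the line along which they close (so a half turn about z gives the same grasp; the last joint's range is limited). The gripper opens to 85 mm and grips with 20 to 120 N. Pads are 22 mm wide; open, the fingers measure 114 mm over their backs; the gripper's body (76 mm by 85 mm) begins 54 mm behind the grasp point. The pads swing forward as they close: fully open they stand 13 mm farther back than shut.
Start: joints at [-75, 7.208, -2.269, 80.523, 0, 90], TCP at [0.136, -0.507, 0.231] pointing down, gripper open.
Joint ranges: [-155.77, 155.77], [-54.66, 111.73], [-72.52, 77.12], [-102.08, 115.82], [-83.92, 84.16], [-180, 180]. Speed limits (degrees/s): [136.94, 136.94, 172.46, 180, 180, 180].

### API

Orientations are given as [roll, pitch, yaw] about the fixed x, y, z axes, in that order (R = Rz(yaw) Ry(pitch) Rx(roll)).
In Python, from rig import get_obs, cams, workorder gives the robot as it stands.
- The arm moves only by the tool apply_moves, never from a script. Its argument "increments" is a list of rows, each a list of 7 numbers: the opening, from 0 (shut) to 1 (fully open), then the shift along the tool's x, y, z in cm, then the turn, a rotation vector about the tool's x, y, z in rad. In form: [[fingers, dx, dy, dz, rx, ry, rz], ...]. A call has exactly 5 rows; each row shifts and turns the commanded pose from where the row before left it, along the tool's axes as they then stand; what a row does not reach is not made up. A row lasts 1/8 s, in which the tool goes at most 62.5 mm and 10.7 degrees, less where a joint would pass 70% of its speed; a pose out of reach is approached as far as the arm can. A call with a gripper value outside its range is refused whole. The fingers move at their own pace and stop on an object; the grip force is fixed at half the most. Time passes only in rows, so rows that do not move let the fingers close, or fill a call up. It gives the time, the measured TCP pose, the force, the opening and the grip force at its end, in the units of the state.
- get_obs(): the state, without advancing time (a new reading comes with each control period).
- cams.snapshot(name): name is "scene" or "top"; returns a dict with "color" (420x560x3 uint8, red, green, blue), "camera_matrix" (3x3 intrinsics, pixels), "position" and "rotation" of the camera in the world. Camera axes: x right, y up, looking along -z (the intrinsics and any distortion apply to the point x, -y, -z); pixel columns grow to the right and rows downward; lengths in m; the calibration is good to about 2 mm. A picture is of the moment at which its call begins. There is no depth.
- workorder.job_done(): hands the job in; it is judged then, once.
The state is a dict: "time": time; "joint_positions": joint angles; "dq": joint speeds; "effort": joint torques, N m; "tool_pos": TCP position; "ee_rot": TCP orientation; "force": force on the tool from outside, world axes, zero at the start; "wrist_torque": the same for the moment, N m; "grip_width": opening from 0.0 (shut) to 1.0 (fully open); "grasp_force": force on a finger pad.
Only numpy, scipy, OpenCV 4.12 (cv2) and the standard library are available. Lean on these libraries where they do the work, as an engineer would, in place of code of your own. Each camera call takes 0.05 s, during which the arm holds its last target. There are 200 camera calls.

## Working session

There is one attempt and no reset: what is moved stays moved. The work goes in short steps, Python scripts to look and compute and a tool call to move; the robot and the scene stay as the last step left them, time stands still between calls to the robot, and variables do not carry over. Pictures are saved under pics/ and viewed, at most 10 in all, crops included, and the job is handed in when it is done.

Besides the shell and the picture viewer there is one more tool, called after "Emit:" as name(argument=value, ...), one argument or row to a line, values as JSON. apply_moves: Moves the arm, as the interface text tells. Its arguments: {"type":"object","properties":{"increments":{"type":"array"}},"required":["increments"]}

```bash
mkdir -p pics
python3 - <<'E'
from rig import get_obs,cams
import cv2,numpy as np
o=get_obs();print({k:np.round(v,3).tolist() for k,v in o.items()})
for n in("scene","top"):
    s=cams.snapshot(n);cv2.imwrite(f"pics/{n}0.png",s["color"][...,::-1]);print({k:np.round(v,4).tolist() for k,v in s.items() if k!="color"})
    np.savez(f"{n}0.npz",**s)
E
```

```text
{'time': 0.0, 'joint_positions': [-75.004, 7.24, -2.325, 80.523, 0.001, 89.999], 'dq': [0.092, 0.042, -0.018, 0.171, 0.049, 0.086], 'effort': [-0.0, -43.591, 35.292, 0.017, 0.0, -0.0], 'tool_pos': [0.136, -0.507, 0.231], 'ee_rot': [-179.911, -0.001, 14.997], 'force': [0.03, -0.714, -0.621], 'wrist_torque': [-0.001, 0.001, 0.017], 'grasp_force': 0.0, 'grip_width': 1.004}
{'camera_matrix': [[462.9565, 0.0, 277.2957], [0.0, 462.9565, 209.0974], [0.0, 0.0, 1.0]], 'position': [-0.2124, 0.9393, 1.32], 'rotation': [43.7707, 0.8237, -143.7607]}
{'camera_matrix': [[520.7713, 0.0, 287.5491], [0.0, 520.7713, 209.9127], [0.0, 0.0, 1.0]], 'position': [0.227, -0.0132, 1.6217], 'rotation': [11.1317, -0.9197, -88.5598]}
```

View pics/scene0.png

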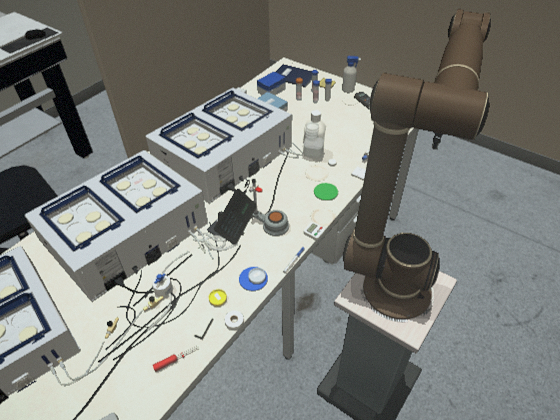

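View pics/top0.png

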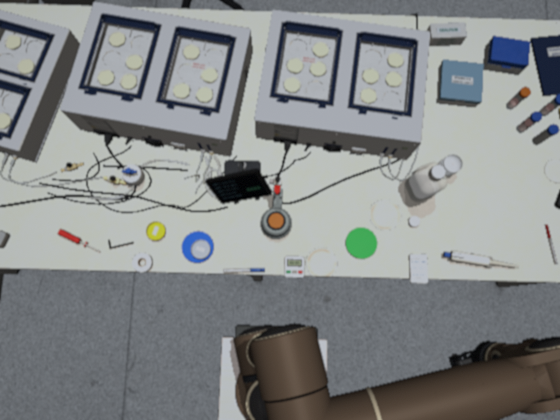

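The scene view shows the blue pad with dish at about (255,277), the green pad at (326,192), the viewer at (273,222) and the red pointer at (257,188). In the top view the blue pad is at (198,247), the dish at (201,249), the lens at (276,221), the pointer at (278,188) and the green pad at (361,243).

```bash
cat > h.py <<'E'
import numpy as np,cv2
from scipy.spatial.transform import Rotation as R
def load(n,i=0): return dict(np.load(f"{n}{i}.npz"))
def ray(s,u):
    K=s["camera_matrix"];x=(u[0]-K[0,2])/K[0,0];y=(u[1]-K[1,2])/K[1,1]
    r=s["rotation"];M=R.from_euler("xyz",r,degrees=True).as_matrix() if np.ndim(r)==1 else r
    d=M@np.array([x,-y,-1]);return np.array(s["position"]),d/np.linalg.norm(d)
def onz(s,u,z): p,d=ray(s,u);return p+d*(z-p[2])/d[2]
def cross(a,ua,b,ub):
    p,d=ray(a,ua);q,e=ray(b,ub);t=np.linalg.lstsq(np.c_[d,-e],q-p,rcond=None)[0]
    A=p+d*t[0];B=q+e*t[1];return (A+B)/2,np.linalg.norm(A-B)
def blob(s,lo,hi,box):
    h=cv2.cvtColor(s["color"],cv2.COLOR_RGB2HSV);x0,y0,x1,y1=box
    m=np.zeros(h.shape[:2],np.uint8);m[y0:y1,x0:x1]=cv2.inRange(h,lo,hi)[y0:y1,x0:x1]
    return m
def ell(m):
    c=max(cv2.findContours(m,cv2.RETR_EXTERNAL,cv2.CHAIN_APPROX_NONE)[0],key=cv2.contourArea)
    return cv2.fitEllipse(cv2.convexHull(c))
E
python3 - <<'E'
from h import *
S,T=load("scene"),load("top");P={}
np.set_printoptions(precision=4,suppress=True)
for nm,lo,hi,bs,bt,z in [("blue",(100,120,60),(125,255,255),(230,255,280,300),(175,225,220,270),.006),("green",(50,120,60),(80,255,255),(300,175,350,210),(335,220,385,265),.006),("amber",(5,110,80),(22,255,255),(255,205,295,232),(255,205,297,238),.053),("dish",(0,0,120),(180,115,255),(242,266,268,287),(188,237,213,261),.0135)]:
    for n,s,b in(("S",S,bs),("T",T,bt)):
        m=blob(s,lo,hi,b);e=ell(m);P[n+nm]=e[0];w=onz(s,e[0],z)
        print(nm,n,np.round(e[0],1),np.round(e[1],1),m.sum()//255,w)
    print(cross(S,P["S"+nm],T,P["T"+nm]))
for n,s,b in(("S",S,(235,170,275,200)),("T",T,(260,170,300,212))):
    m=blob(s,(0,130,60),(6,255,255),b)|blob(s,(172,130,60),(180,255,255),b)
    print(n,np.argwhere(m)[:,::-1].tolist())
ims=[cv2.resize(s["color"][y:y+75,x:x+100],(400,300),interpolation=cv2.INTER_CUBIC) for s,x,y in((S,220,165),(T,230,165),(S,210,240),(T,160,215))]
cv2.imwrite("pics/crop0.png",np.vstack([np.hstack(ims[:2]),np.hstack(ims[2:])])[...,::-1])
E
```

```text
blue S [252.7 278.4] [23.1 27.9] 281 [0.4209 0.2506 0.006 ]
blue T [197.3 246.6] [29.9 30.9] 419 [0.4212 0.2467 0.006 ]
(array([0.4225, 0.2478, 0.0012]), np.float64(0.0015131259617424328))
green S [325.5 191.2] [16.1 23.2] 301 [ 0.4468 -0.2604  0.006 ]
green T [360.9 242.7] [29.2 29.7] 693 [ 0.4473 -0.2633  0.006 ]
(array([ 0.4482, -0.2637,  0.0025]), np.float64(0.0008096843752731793))
amber S [275.3 216.1] [ 9.1 11.9] 91 [0.5045 0.0044 0.053 ]
amber T [275.7 220.3] [15.8 16. ] 206 [0.5028 0.0049 0.053 ]
(array([0.5032, 0.0052, 0.0543]), np.float64(0.0013338213975533644))
dish S [258.8 273.4] [21.1 37.1] 329 [0.4128 0.2259 0.0135]
dish T [200.2 248.9] [19.4 20.3] 360 [0.4134 0.2359 0.0135]
(array([0.4098, 0.2329, 0.0248]), np.float64(0.00505598155673539))
S [[257, 187], [258, 187], [256, 188], [257, 188], [258, 188], [259, 188], [260, 188], [255, 189], [256, 189], [257, 189], [258, 189], [259, 189], [260, 189], [261, 189], [256, 190], [257, 190], [258, 190], [259, 190], [260, 190], [261, 190], [258, 191], [259, 191], [260, 191], [261, 191]]
T [[275, 185], [276, 185], [277, 185], [275, 186], [276, 186], [277, 186], [278, 186], [279, 186], [275, 187], [276, 187], [277, 187], [278, 187], [279, 187], [275, 188], [276, 188], [277, 188], [278, 188], [279, 188], [275, 189], [276, 189], [277, 189], [278, 189], [279, 189], [275, 190], [276, 190], [277, 190], [278, 190], [279, 190], [275, 191], [276, 191], [277, 191], [278, 191], [279, 191], [275, 192], [276, 192], [277, 192], [278, 192], [279, 192], [276, 193], [277, 193], [278, 193]]
```

View pics/crop0.png

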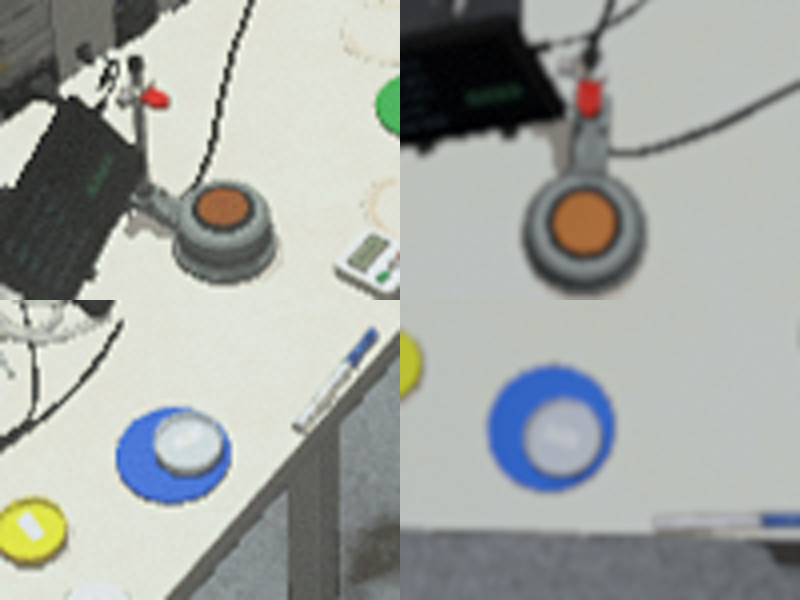

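The crop shows the dish sitting toward the near right of the blue pad: lid at scene (257,275), top (200.5,249). The pointer tip is at about scene (262,190), top (277,193). Next I compute the dish and pointer positions.

Run:
```python
from h import *
np.set_printoptions(precision=4,suppress=True)
S,T=load("scene"),load("top")
print("lidS",onz(S,(256.8,275),.021),"lidT",onz(T,(200.5,249.2),.021),cross(S,(256.8,275),T,(200.5,249.2)))
print("tip",cross(S,(262,190.3),T,(277,193.5)))
print("cen",cross(S,(258.6,189.3),T,(277,189.1)))
print("tail",cross(S,(255.5,188),T,(277,185)))
for z in(.11,.12,.13,.14,.15,.16): print(z,onz(S,(262,190.3),z),onz(T,(277,193.5),z),onz(S,(258.6,189.3),z)[:2],onz(T,(277,189.1),z)[:2])
```

```text
lidS [0.4109 0.2392 0.021 ] lidT [0.4117 0.2339 0.021 ] (array([0.4132, 0.2353, 0.0145]), np.float64(0.0016717880500563187))
tip (array([0.5643, 0.0022, 0.1516]), np.float64(8.87309184182731e-05))
cen (array([0.5786, 0.003 , 0.149 ]), np.float64(0.0013514104617539466))
tail (array([0.5916, 0.0037, 0.1487]), np.float64(0.0027959649936925204))
0.11 [ 0.5919 -0.0311  0.11  ] [0.5739 0.0027 0.11  ] [ 0.6057 -0.028 ] [0.5873 0.0031]
0.12 [ 0.5852 -0.0231  0.12  ] [0.5716 0.0026 0.12  ] [ 0.5989 -0.02  ] [0.5849 0.003 ]
0.13 [ 0.5786 -0.0151  0.13  ] [0.5693 0.0025 0.13  ] [ 0.5922 -0.012 ] [0.5826 0.0029]
0.14 [ 0.5719 -0.0071  0.14  ] [0.567  0.0024 0.14  ] [ 0.5854 -0.004 ] [0.5802 0.0028]
0.15 [0.5653 0.001  0.15  ] [0.5647 0.0023 0.15  ] [0.5786 0.004 ] [0.5778 0.0026]
0.16 [0.5586 0.009  0.16  ] [0.5624 0.0022 0.16  ] [0.5719 0.012 ] [0.5754 0.0025]
```

Emit:
apply_moves(
  increments=[
    [1,0,0,0,0,0,0.13],
    [1,0,0,0,0,0,0.13],
    [1,0,0,0,0,0,0],
    [1,0,0,0,0,0,0],
    [1,0,0,0,0,0,0],
  ],
)

```text
time: 0.72
tool_pos: [0.1359, -0.5071, 0.2312]
ee_rot: [-180.0, 0.0, 0.2]
force: [0.3, -0.2, -0.1]
grip_width: 0.997
grasp_force: 0.0
```

```bash
python3 -c "
from rig import get_obs
o=get_obs();print(o['joint_positions'],o['tool_pos'],o['ee_rot'])"
```

```text
[-7.49988925e+01  7.21281863e+00 -2.27573569e+00  8.05226101e+01
  1.28463344e-03  1.04832286e+02] [ 0.13588228 -0.50705476  0.23119405] [-1.79988879e+02  1.61614955e-03  1.68821722e-01]
```

Emit:
apply_moves(
  increments=[
    [1,0,0,0,0,0,-0.157],
    [1,0,0,0,0,0,-0.157],
    [1,0,0,0,0,0,-0.157],
    [1,0,0,0,0,0,-0.157],
    [1,0,0,0,0,0,-0.157],
  ],
)

```text
time: 1.35
tool_pos: [0.1359, -0.5071, 0.2313]
ee_rot: [-180.0, -0.0, 45.4]
force: [0.6, -1.1, 0.4]
grip_width: 1.003
grasp_force: 0.0
```

Emit:
apply_moves(
  increments=[
    [1,0,0,0,0,0,-0.157],
    [1,0,0,0,0,0,-0.157],
    [1,0,0,0,0,0,-0.157],
    [1,0,0,0,0,0,-0.157],
    [1,0,0,0,0,0,-0.157],
  ],
)

```text
time: 1.98
tool_pos: [0.1359, -0.5071, 0.2313]
ee_rot: [-180.0, 0.0, 90.4]
force: [-0.2, -0.3, 0.2]
grip_width: 1.0
grasp_force: 0.0
```

Emit:
apply_moves(
  increments=[
    [1,0,0,0,0,0,-0.157],
    [1,0,0,0,0,0,-0.157],
    [1,0,0,0,0,0,-0.157],
    [1,0,0,0,0,0,-0.157],
    [1,0,0,0,0,0,-0.157],
  ],
)

```text
time: 2.6
tool_pos: [0.1359, -0.5071, 0.2313]
ee_rot: [180.0, 0.0, 135.4]
force: [0.6, 0.6, -0.2]
grip_width: 0.998
grasp_force: 0.0
```

Emit:
apply_moves(
  increments=[
    [1,0,0,0,0,0,-0.157],
    [1,0,0,0,0,0,-0.157],
    [1,0,0,0,0,0,-0.157],
    [1,0,0,0,0,0,-0.157],
    [1,0,0,0,0,0,-0.157],
  ],
)

```text
time: 3.22
tool_pos: [0.1359, -0.5071, 0.2313]
ee_rot: [180.0, 0.0, -179.6]
force: [-0.2, 0.1, 0.8]
grip_width: 1.0
grasp_force: 0.0
```

Emit:
apply_moves(
  increments=[
    [1,-1.38,3.7,0,0,0,0.007],
    [1,-1.38,3.7,0,0,0,0],
    [1,-1.38,3.7,0,0,0,0],
    [1,-1.38,3.7,0,0,0,0],
    [1,-1.38,3.7,0,0,0,0],
  ],
)

```text
time: 3.85
tool_pos: [0.2061, -0.3213, 0.2314]
ee_rot: [-180.0, 0.0, 179.6]
force: [0.6, -0.1, 0.1]
grip_width: 0.997
grasp_force: 0.0
```

Emit:
apply_moves(
  increments=[
    [1,-1.38,3.7,0,0,0,0],
    [1,-1.38,3.7,0,0,0,0],
    [1,-1.38,3.7,0,0,0,0],
    [1,-1.38,3.7,0,0,0,0],
    [1,-1.38,3.7,0,0,0,0],
  ],
)

```text
time: 4.47
tool_pos: [0.2764, -0.1368, 0.2315]
ee_rot: [-180.0, 0.1, 179.6]
force: [-0.1, -0.7, 1.3]
grip_width: 1.001
grasp_force: 0.0
```

Emit:
apply_moves(
  increments=[
    [1,-1.38,3.7,0,0,0,0],
    [1,-1.38,3.7,0,0,0,0],
    [1,-1.38,3.7,0,0,0,0],
    [1,-1.38,3.7,0,0,0,0],
    [1,-1.38,3.7,0,0,0,0],
  ],
)

```text
time: 5.1
tool_pos: [0.3467, 0.048, 0.2315]
ee_rot: [-180.0, 0.0, 179.7]
force: [0.2, -0.2, 0.0]
grip_width: 1.002
grasp_force: 0.0
```

Emit:
apply_moves(
  increments=[
    [1,-1.38,3.7,0,0,0,0],
    [1,-1.38,3.7,0,0,0,0],
    [1,-1.38,3.7,0,0,0,0],
    [1,-1.38,3.7,0,0,0,0],
    [1,-1.38,3.7,0,0,0,0],
  ],
)

```text
time: 5.72
tool_pos: [0.4169, 0.2325, 0.2314]
ee_rot: [180.0, 0.0, 179.7]
force: [1.6, -0.6, 0.2]
grip_width: 1.0
grasp_force: 0.0
```

Emit:
apply_moves(
  increments=[
    [1,0.25,0.12,4,0,0,-0.003],
    [1,0.25,0.13,4,0,0,-0.003],
    [1,0,0,4,0,0,0],
    [1,0,0,4,0,0,0],
    [1,0,0,2,0,0,0],
  ],
)

```text
time: 6.35
tool_pos: [0.4104, 0.233, 0.0491]
ee_rot: [-179.9, -0.1, -180.0]
force: [0.3, -0.1, 0.3]
grip_width: 0.996
grasp_force: 0.0
```

Run:
```python
from h import *
from rig import cams,get_obs
a=[]
for n,x,y in(("scene",203,215),("top",150,205)):
    s=cams.snapshot(n);np.savez(f"{n}1.npz",**s);a.append(cv2.resize(s["color"][y:y+75,x:x+100],(400,300),interpolation=cv2.INTER_CUBIC))
cv2.imwrite("pics/grasp.png",np.hstack(a)[...,::-1]);print(get_obs()["tool_pos"])
```

```text
[0.41001838 0.23272163 0.04906724]
```

View pics/grasp.png

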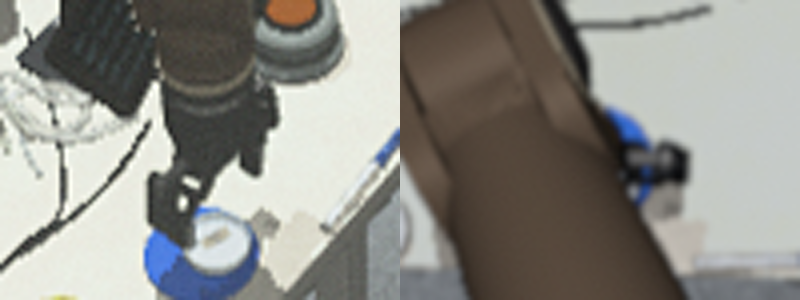

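The scene crop shows the left finger outside the rim over the blue pad, with the dish lid between the fingers. The top view is hidden by the arm. I go down now and check the force.

Emit:
apply_moves(
  increments=[
    [1,-0.15,0.2,1,0,0,0],
    [1,0,0,1,0,0,0],
    [1,0,0,1,0,0,0],
    [1,0,0,0.9,0,0,0],
    [1,0,0,0.6,0,0,0],
  ],
)

```text
time: 7.08
tool_pos: [0.4129, 0.2355, 0.0056]
ee_rot: [-180.0, -0.0, 180.0]
force: [-0.7, 0.4, -0.5]
grip_width: 1.0
grasp_force: 0.0
```

Emit:
apply_moves(
  increments=[
    [0.75,0,0,0,0,0,0],
    [0.75,0,0,0,0,0,0],
    [0.6,0,0,0,0,0,0],
    [0.6,0,0,0,0,0,0],
    [0.6,0,0,0,0,0,0],
  ],
)

```text
time: 7.7
tool_pos: [0.4137, 0.2359, 0.0073]
ee_rot: [180.0, 0.1, 180.0]
force: [-0.8, -0.9, 5.7]
grip_width: 0.672
grasp_force: 63.4
```

Emit:
apply_moves(
  increments=[
    [0.5,0,0,-0.3,0,0,0],
    [0.5,0,0,-0.7,0,0,0],
    [0.5,0,0,-2,0,0,0],
    [0.5,0,0,-3,0,0,0],
    [0.5,0,0,-3,0,0,0],
  ],
)

```text
time: 8.32
tool_pos: [0.413, 0.2356, 0.0974]
ee_rot: [-180.0, -0.0, 180.0]
force: [0.8, -0.2, -0.3]
grip_width: 0.673
grasp_force: 63.9
```

Emit:
apply_moves(
  increments=[
    [0.5,0,0,-3,0,0,0],
    [0.5,0,0,-3,0,0,0],
    [0.5,0,0,-2,0,0,0],
    [0.5,0,0,0,0,0,0],
    [0.5,0,0,0,0,0,0],
  ],
)

```text
time: 8.95
tool_pos: [0.4128, 0.2354, 0.1755]
ee_rot: [-180.0, -0.0, 180.0]
force: [-0.2, 0.1, -0.0]
grip_width: 0.673
grasp_force: 63.9
```

Run:
```python
from h import *
from rig import cams,get_obs
a=[]
for n,x,y in(("scene",203,195),("top",150,205)):
    s=cams.snapshot(n);np.savez(f"{n}2.npz",**s);a.append(cv2.resize(s["color"][y:y+75,x:x+100],(400,300),interpolation=cv2.INTER_CUBIC))
cv2.imwrite("pics/lift.png",np.hstack(a)[...,::-1]);o=get_obs();print(o["tool_pos"],o["force"],o["wrist_torque"])
```

```text
[0.41259295 0.23532989 0.17515788] [ 0.68174934  0.26709937 -0.57386086] [-0.02360234 -0.0395918  -0.01210577]
```

View pics/lift.png

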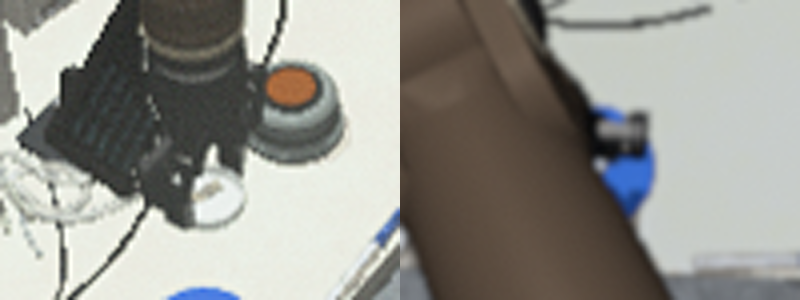

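The dish is held level between the fingers, with the lid centre at scene crop (218,192), about pixel (257.5,243). The top view is hidden. Now I check the hold offset and the height of the tablet screen near the viewer.

Run:
```python
from h import *
np.set_printoptions(precision=4,suppress=True)
S,T=load("scene"),load("top");S2=load("scene",2)
m=blob(S2,(0,0,140),(180,60,255),(245,232,268,256));ys,xs=np.nonzero(m);print(len(xs),xs.min(),xs.max(),ys.min(),ys.max())
for z in(.184,.189,.194): print(z,onz(S2,(257.5,243),z))
print("tablet",cross(S,(257,202.5),T,(271,192.5)))
for z in (0,.1,.2): print(onz(T,(215,203),z),onz(T,(271,192.5),z))
```

```text
371 245 267 232 255
0.184 [0.4072 0.228  0.184 ]
0.189 [0.4045 0.2311 0.189 ]
0.194 [0.4017 0.2342 0.194 ]
tablet (array([0.5784, 0.0202, 0.0954]), np.float64(0.0030229848167389107))
[0.5625 0.1997 0.    ] [0.6018 0.0231 0.    ]
[0.5418 0.1866 0.1   ] [0.5787 0.0208 0.1   ]
[0.5211 0.1734 0.2   ] [0.5556 0.0186 0.2   ]
```

Emit:
apply_moves(
  increments=[
    [0.5,0,-2.5,-0.2,0,0,0],
    [0.5,0,-4,-0.3,0,0,0],
    [0.5,0,-4,0,0,0,0],
    [0.5,0,-4,0,0,0,0],
    [0.5,0,-4,0,0,0,0],
  ],
)

```text
time: 9.68
tool_pos: [0.4124, 0.0494, 0.1804]
ee_rot: [-180.0, -0.1, 180.0]
force: [-0.1, 0.6, -0.5]
grip_width: 0.673
grasp_force: 63.9
```

Emit:
apply_moves(
  increments=[
    [0.5,0,-2.5,0,0,0,0],
    [0.5,0,-2,0,0,0,0],
    [0.5,0,0,0,0,0,0],
    [0.5,0,0,0,0,0,0],
    [0.5,0,0,0,0,0,0],
  ],
)

```text
time: 10.3
tool_pos: [0.4129, 0.0063, 0.1811]
ee_rot: [180.0, -0.0, -180.0]
force: [0.1, -0.2, 0.1]
grip_width: 0.671
grasp_force: 63.9
```

Emit:
apply_moves(
  increments=[
    [0.5,-2,0,0,0,0,0],
    [0.5,-2.5,-0.1,0,0,0,0],
    [0.5,-2.5,0,0,0,0,0],
    [0.5,-2,0,1,0,0,0],
    [0.5,0,0,1,0,0,0],
  ],
)

```text
time: 10.92
tool_pos: [0.5038, 0.0053, 0.1604]
ee_rot: [180.0, -0.0, -180.0]
force: [-0.5, -0.6, -0.4]
grip_width: 0.67
grasp_force: 63.9
```

Emit:
apply_moves(
  increments=[
    [0.5,0,0,1,0,0,0],
    [0.5,0,0,0.7,0,0,0],
    [0.5,0,0,0,0,0,0],
    [0.5,0,0,0,0,0,0],
    [0.5,0,0,0,0,0,0],
  ],
)

```text
time: 11.55
tool_pos: [0.5032, 0.0045, 0.1448]
ee_rot: [-180.0, 0.1, 179.9]
force: [0.0, 0.1, -1.1]
grip_width: 0.674
grasp_force: 63.9
```

Run:
```python
from h import *
from rig import cams,get_obs
a=[]
for n,x,y,w in(("scene",240,165,50),("top",250,170,60)):
    s=cams.snapshot(n);np.savez(f"{n}3.npz",**s);h=w*3//4;a.append(cv2.resize(s["color"][y:y+h+8,x:x+w],(400,400*(h+8)//w),interpolation=cv2.INTER_CUBIC)[:320])
cv2.imwrite("pics/view.png",np.hstack(a)[...,::-1]);o=get_obs();print(o["tool_pos"],o["ee_rot"])
```

```text
[0.50313526 0.00451838 0.14462928] [1.79998187e+02 3.50643760e-02 1.79946177e+02]
```

View pics/view.png

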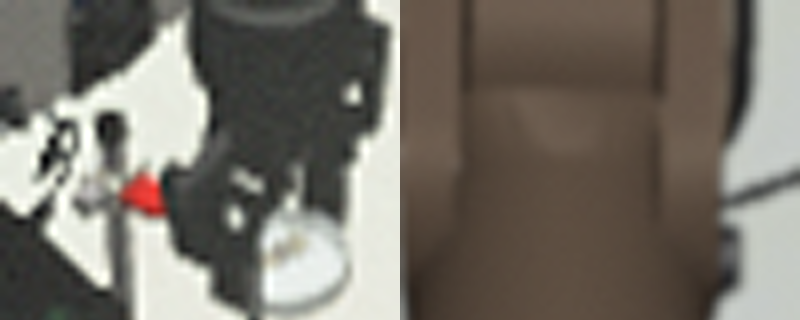

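The view shows the red pointer at scene pixel (258.5,189.5) with the dish held to its right: rim right edge about 283.5, bottom edge about row 204. I compare those edges with the projection expected from the gripper pose.

Run:
```python
from h import *
np.set_printoptions(precision=2,suppress=True,linewidth=150)
def proj(s,P):
    M=R.from_euler("xyz",s["rotation"],degrees=True).as_matrix();q=(np.atleast_2d(P)-s["position"])@M;K=s["camera_matrix"]
    return np.c_[K[0,2]+K[0,0]*q[:,0]/-q[:,2],K[1,2]-K[1,1]*q[:,1]/-q[:,2]]
def ext(s,c):
    t=np.linspace(0,2*np.pi,180);p=np.vstack([proj(s,np.c_[c[0]+.03*np.cos(t),c[1]+.03*np.sin(t),0*t+c[2]+d]) for d in(-.0075,.0075)])
    return np.r_[p.min(0),p.max(0)]
S=load("scene",3);c=np.array([.5031,.0045,.1508])
for d in([0,0,0],[.005,0,0],[0,.005,0],[0,0,.005]): print(d,ext(S,c+d))
# same check on the resting dish, known height
S0=load("scene");print("rest",ext(S0,[.4129,.2355,.0135]))
g=S["color"].astype(int)
print("row197 cols276-290",(g[197,276:290]).tolist());print("col277 rows 198-210",g[198:210,277].tolist());print("col 279 rows186-196",g[186:197,279].tolist())
g=S0["color"].astype(int)
print("rest row275 cols 262-275",g[275,262:275,0].tolist());print("rest col257 rows 262-290",g[262:290,257,0].tolist());print("row275 cols 242-254",g[275,242:254,0].tolist())
```

```text
[0, 0, 0] [266.71 190.35 283.53 205.13]
[0.005, 0, 0] [265.6  189.8  282.4  204.55]
[0, 0.005, 0] [265.87 191.14 282.72 205.96]
[0, 0, 0.005] [266.67 189.35 283.53 204.15]
rest [248.24 266.93 265.88 283.82]
row197 cols276-290 [[213, 219, 212], [219, 224, 218], [234, 240, 237], [234, 239, 236], [235, 238, 237], [232, 238, 234], [220, 225, 222], [196, 202, 191], [234, 235, 226], [232, 233, 224], [229, 232, 221], [230, 232, 223], [233, 234, 224], [232, 233, 223]]
col277 rows 198-210 [[234, 239, 237], [235, 238, 234], [233, 238, 235], [229, 234, 231], [197, 205, 196], [150, 156, 149], [188, 192, 179], [228, 229, 217], [233, 233, 223], [232, 232, 224], [235, 234, 223], [224, 225, 211]]
col 279 rows186-196 [[57, 59, 55], [61, 60, 57], [59, 62, 59], [59, 61, 56], [66, 65, 60], [118, 122, 119], [170, 175, 169], [188, 194, 189], [220, 226, 222], [229, 234, 230], [227, 232, 229]]
rest row275 cols 262-275 [206, 210, 202, 131, 72, 148, 230, 222, 223, 224, 222, 224, 223]
rest col257 rows 262-290 [224, 224, 223, 226, 194, 132, 153, 164, 193, 210, 221, 224, 224, 223, 210, 206, 205, 207, 211, 191, 145, 110, 71, 80, 75, 75, 76, 61]
row275 cols 242-254 [78, 75, 76, 79, 78, 82, 136, 197, 206, 205, 210, 219]
```

The dish sits where the gripper pose predicts, within about 1.5 mm. One small trim, then the hold.

Emit:
apply_moves(
  increments=[
    [0.5,-0.03,0.05,0.1,0,0,0],
    [0.5,0,0,0,0,0,0],
    [0.5,0,0,0,0,0,0],
    [0.5,0,0,0,0,0,0],
    [0.5,0,0,0,0,0,0],
  ],
)

```text
time: 12.28
tool_pos: [0.5033, 0.0051, 0.1433]
ee_rot: [-180.0, -0.0, 180.0]
force: [0.7, -0.3, -0.5]
grip_width: 0.674
grasp_force: 63.9
```

Emit:
apply_moves(
  increments=[
    [0.5,0,0,0,0,0,0],
    [0.5,0,0,0,0,0,0],
    [0.5,0,0,0,0,0,0],
    [0.5,0,0,0,0,0,0],
    [0.5,0,0,0,0,0,0],
  ],
)

```text
time: 12.9
tool_pos: [0.5033, 0.0051, 0.1433]
ee_rot: [180.0, 0.0, 180.0]
force: [-0.6, -0.2, -0.9]
grip_width: 0.674
grasp_force: 63.9
```

Emit:
apply_moves(
  increments=[
    [0.5,0,0,0,0,0,0],
    [0.5,0,0,0,0,0,0],
    [0.5,0,0,0,0,0,0],
    [0.5,0,0,0,0,0,0],
    [0.5,0,0,0,0,0,0],
  ],
)

```text
time: 13.52
tool_pos: [0.5033, 0.0051, 0.1433]
ee_rot: [180.0, 0.0, 180.0]
force: [-0.4, 0.2, -0.3]
grip_width: 0.675
grasp_force: 63.9
```

Emit:
apply_moves(
  increments=[
    [0.5,0,0,0,0,0,0],
    [0.5,0,0,0,0,0,0],
    [0.5,0,0,0,0,0,0],
    [0.5,0,0,0,0,0,0],
    [0.5,0,0,0,0,0,0],
  ],
)

```text
time: 14.15
tool_pos: [0.5033, 0.0051, 0.1433]
ee_rot: [180.0, 0.0, 180.0]
force: [-0.5, -0.6, -1.2]
grip_width: 0.667
grasp_force: 63.9
```

Emit:
apply_moves(
  increments=[
    [0.5,0,0,0,0,0,0],
    [0.5,0,0,0,0,0,0],
    [0.5,0,0,0,0,0,0],
    [0.5,0,0,0,0,0,0],
    [0.5,0,0,0,0,0,0],
  ],
)

```text
time: 14.78
tool_pos: [0.5033, 0.005, 0.1433]
ee_rot: [180.0, -0.0, 180.0]
force: [-0.2, 0.7, -0.8]
grip_width: 0.67
grasp_force: 63.9
```

Emit:
apply_moves(
  increments=[
    [0.5,0,0,0,0,0,0],
    [0.5,0,0,0,0,0,0],
    [0.5,0,0,0,0,0,0],
    [0.5,0,0,0,0,0,0],
    [0.5,0,0,0,0,0,0],
  ],
)

```text
time: 15.4
tool_pos: [0.5033, 0.0051, 0.1433]
ee_rot: [180.0, 0.0, 180.0]
force: [-0.4, 0.3, -1.2]
grip_width: 0.672
grasp_force: 63.9
```

Emit:
apply_moves(
  increments=[
    [0.5,0,0,0,0,0,0],
    [0.5,0,0,0,0,0,0],
    [0.5,0,0,0,0,0,0],
    [0.5,0,0,0,0,0,0],
    [0.5,0,0,0,0,0,0],
  ],
)

```text
time: 16.02
tool_pos: [0.5033, 0.0051, 0.1433]
ee_rot: [180.0, 0.0, 180.0]
force: [0.2, 0.5, -0.7]
grip_width: 0.664
grasp_force: 63.9
```

Emit:
apply_moves(
  increments=[
    [0.5,0,0,-1,0,0,0],
    [0.5,0,0,-1.4,0,0,0],
    [0.5,0,0,-1.4,0,0,0],
    [0.5,1.5,0,-0.2,0,0,0],
    [0.5,2,0,0,0,0,0],
  ],
)

```text
time: 16.65
tool_pos: [0.4674, 0.0051, 0.1835]
ee_rot: [180.0, 0.0, 180.0]
force: [-0.1, -0.1, -0.9]
grip_width: 0.673
grasp_force: 63.9
```

Emit:
apply_moves(
  increments=[
    [0.5,2,-2,0,0,0,0],
    [0.5,1,-4,0,0,0,0],
    [0.5,0,-4,0,0,0,0],
    [0.5,0,-4,0,0,0,0],
    [0.5,0,-4,0,0,0,0],
  ],
)

```text
time: 17.27
tool_pos: [0.437, -0.1758, 0.1834]
ee_rot: [180.0, 0.0, 180.0]
force: [0.8, 0.3, 0.7]
grip_width: 0.677
grasp_force: 64.0
```

Emit:
apply_moves(
  increments=[
    [0.5,0,-3.3,0,0,0,0],
    [0.5,0,-3,0,0,0,0],
    [0.5,-0.4,-2,0,0,0,0],
    [0.5,-0.5,-0.5,0,0,0,0],
    [0.5,0,0,0,0,0,0],
  ],
)

```text
time: 17.9
tool_pos: [0.4473, -0.2624, 0.1831]
ee_rot: [180.0, -0.0, 180.0]
force: [0.7, 1.2, -0.1]
grip_width: 0.674
grasp_force: 64.0
```

Emit:
apply_moves(
  increments=[
    [0.5,0,0,3,0,0,0],
    [0.5,0,0,4,0,0,0],
    [0.5,0,0,4,0,0,0],
    [0.5,0,0,3,0,0,0],
    [0.5,0,0,1.8,0,0,0],
  ],
)

```text
time: 18.52
tool_pos: [0.4463, -0.2612, 0.0237]
ee_rot: [179.9, -0.1, -180.0]
force: [-0.0, -0.7, -1.3]
grip_width: 0.675
grasp_force: 64.0
```

Emit:
apply_moves(
  increments=[
    [0.5,0,0,0.5,0,0,0],
    [0.5,0,0,0.2,0,0,0],
    [0.5,0,0,0.1,0,0,0],
    [0.5,0,0,0,0,0,0],
    [0.5,0,0,0,0,0,0],
  ],
)

```text
time: 19.15
tool_pos: [0.4473, -0.2631, 0.0178]
ee_rot: [-180.0, 0.0, 180.0]
force: [-0.9, -0.9, 0.3]
grip_width: 0.67
grasp_force: 64.0
```

Emit:
apply_moves(
  increments=[
    [0.5,0,0,0.4,0,0,0],
    [0.5,0,0,0.3,0,0,0],
    [0.5,0,0,0.1,0,0,0],
    [0.5,0,0,0,0,0,0],
    [0.5,0,0,0,0,0,0],
  ],
)

```text
time: 19.77
tool_pos: [0.4471, -0.2629, 0.0093]
ee_rot: [180.0, -0.0, 180.0]
force: [0.4, 1.4, -0.5]
grip_width: 0.669
grasp_force: 64.0
```

Emit:
apply_moves(
  increments=[
    [0.5,0,0,0.1,0,0,0],
    [0.5,0,0,0,0,0,0],
    [0.5,0,0,0,0,0,0],
    [0.5,0,0,0,0,0,0],
    [0.5,0,0,0,0,0,0],
  ],
)

```text
time: 20.4
tool_pos: [0.4471, -0.2629, 0.0083]
ee_rot: [-180.0, 0.0, 180.0]
force: [-1.0, 0.3, -1.1]
grip_width: 0.674
grasp_force: 64.0
```

Emit:
apply_moves(
  increments=[
    [0.5,0,0,0.07,0,0,0],
    [0.5,0,0,0,0,0,0],
    [0.5,0,0,0,0,0,0],
    [0.5,0,0,0,0,0,0],
    [0.5,0,0,0,0,0,0],
  ],
)

```text
time: 21.02
tool_pos: [0.4471, -0.2629, 0.0076]
ee_rot: [-180.0, 0.0, 180.0]
force: [-0.1, 0.1, -0.2]
grip_width: 0.672
grasp_force: 64.0
```

Emit:
apply_moves(
  increments=[
    [0.5,0,0,0.07,0,0,0],
    [0.5,0,0,0,0,0,0],
    [0.5,0,0,0,0,0,0],
    [0.5,0,0,0,0,0,0],
    [0.5,0,0,0,0,0,0],
  ],
)

```text
time: 21.65
tool_pos: [0.4471, -0.2629, 0.0073]
ee_rot: [-180.0, 0.0, 180.0]
force: [-1.3, 0.9, 5.5]
grip_width: 0.669
grasp_force: 64.6
```

Emit:
apply_moves(
  increments=[
    [0.75,0,0,0,0,0,0],
    [0.85,0,0,0,0,0,0],
    [1,0,0,0,0,0,0],
    [1,0,0,0,0,0,0],
    [1,0,0,0,0,0,0],
  ],
)

```text
time: 22.28
tool_pos: [0.447, -0.2629, 0.0068]
ee_rot: [180.0, -0.0, 180.0]
force: [0.3, 0.2, -0.1]
grip_width: 1.001
grasp_force: 0.0
```

Emit:
apply_moves(
  increments=[
    [1,0,0,-0.5,0,0,0],
    [1,0,0,-1.5,0,0,0],
    [1,0,0,-3,0,0,0],
    [1,0,0,-4,0,0,0],
    [1,0,0,-4,0,0,0],
  ],
)

```text
time: 22.9
tool_pos: [0.447, -0.2629, 0.1393]
ee_rot: [-180.0, 0.0, 180.0]
force: [0.7, -0.8, -0.2]
grip_width: 1.001
grasp_force: 0.0
```

Emit:
apply_moves(
  increments=[
    [1,2,0,-3,0,0,0],
    [1,4,0,0,0,0,0],
    [1,4,0,0,0,0,0],
    [1,2,0,0,0,0,0],
    [1,0,0,0,0,0,0],
  ],
)

```text
time: 23.52
tool_pos: [0.3266, -0.263, 0.1678]
ee_rot: [-179.9, 0.1, 179.9]
force: [-0.5, 0.4, -0.1]
grip_width: 0.996
grasp_force: 0.0
```

Run:
```python
from h import *
from rig import cams,get_obs
a=[]
for n,x,y in(("scene",250,160),("top",300,200)):
    s=cams.snapshot(n);np.savez(f"{n}4.npz",**s);a.append(cv2.resize(s["color"][y:y+75,x:x+100],(400,300),interpolation=cv2.INTER_CUBIC))
    if n=="scene":
        m=blob(s,(0,130,60),(6,255,255),(235,170,275,200))|blob(s,(172,130,60),(180,255,255),(235,170,275,200));print("pointer",np.argwhere(m).mean(0)[::-1])
cv2.imwrite("pics/end.png",np.hstack(a)[...,::-1]);o=get_obs();print(o["tool_pos"],o["time"],o["dq"])
```

```text
pointer [258.2173913  189.13043478]
[ 0.32787615 -0.26319067  0.16738632] 23.625 [ 0.58846364  0.89953849  0.22004448 -0.02392977 -0.06102715 -0.02428857]
```

View pics/end.png

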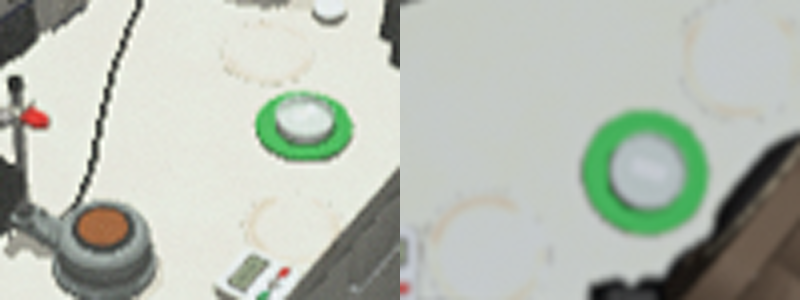

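The dish lies flat and centred on the green pad at scene (326,190), top (362,243). The pointer is unmoved and the arm is clear.

```bash
python3 -c "
from rig import workorder
print(workorder.job_done())"
```

```text
the job is handed in; nothing more can be done
None
```

The dish was held level and still over the lens at pointer height (to within about 2 mm by my measurement) for over 3 s, then set down flat on the green pad and released. The pointer was unmoved and the job was handed in at about 24 s; no verdict came back.

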